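Clear the parts box lid and hold it open

ROBOT

A 7-joint arm with a two-finger parallel gripper is mounted at the origin on the work surface. World frame = base frame: x ahead of the robot, y to its left, z up, the work surface at z = 0. Lengths are in m, angles in rad, forces in N, time in s.
With the tool pointing down it reaches from about 0.425 to 0.925 m from the base axis. Payload 6.8 kg.
Tool frame: the origin (TCP) lies midway between the tips of the shut fingers; the grasp point (between the pads) lies 19 mm behind it (grip_point_offset is the distance from the TCP to the grasp point, in m); y points along the fingers, x is the direction in which the jaws open and shut, and the axes are right-handed (so a half turn about y gives the same grasp; the last joint's range is limited). The gripper opens to 85 mm and grips with 20 to 120 N. Pads are 22 mm wide; open, the fingers measure 114 mm over their backs; the gripper's body (76 mm by 85 mm) begins 54 mm behind the grasp point. The pads swing forward as they close: fully open they stand 13 mm farther back than shut.
Start: joints at [-1.286, 0.477, 0.022, 1.555, -0.011, 1.109, -0.083], TCP at [0.258, 0.624, 0.231] pointing down, gripper open.
Joint ranges: [-2.96, 2.96], [-0.34, 2.1], [-1.41, 1.46], [0.24, 2.44], [-1.37, 4.51], [0.17, 1.92], [-2.96, 2.96]. Speed limits (rad/s): [2.39, 2.39, 3.14, 3.14, 3.14, 3.14, 3.14].

INTERFACE

Orientations are given as a unit quaternion [w, x, y, z].
In Python, from station import get_obs, read_camera, hand_in, grip_point_offset gives the robot as it stands.
- The arm moves only by the tool play_rows, never from a script. Its argument "increments" is a list of rows, each a list of 2 entries, a list of its own where there are three numbers: the shift along the tool's x, y, z in m, then the turn, a rotation vector about the tool's x, y, z in degrees. In form: [[[tx, ty, tz], [ax, ay, az]], ...]. A call has 1 to 20 rows; each row shifts and turns the commanded pose from where the row before left it, along the tool's axes as they then stand; what a row does not reach is not made up. A row lasts 1/12 s, in which the tool goes at most 41.7 mm and 7.16 degrees, less where a joint would pass 70% of its speed; a pose out of reach is approached as far as the arm can. A call with a gripper value outside its range is refused whole. "gripper" is the finger opening in m, from 0 to 0.0854, set as the call begins (left out, the last holds). The fingers move at their own pace and stop on an object; "grip_force" is the grip in N (left out, the last holds). Time passes only in rows, so rows that do not move let the fingers close. It gives the time, the measured TCP pose, the force and the opening at its end, in the units of the state.
- get_obs(): the state, without advancing time (a new reading comes with each control period).
- read_camera(name): name is "side" or "top"; returns a dict with "color" (400x640x3 uint8, red, green, blue), "range_z" (400x640 float32, m along the optical axis (not along the pixel's ray), 0 where there is no reading), "intrinsics" (3x3 intrinsics, pixels), "R" (3x3) and "t" (3): a world point X has camera coordinates R X + t. Camera axes: x right, y down, z forward; pixel columns grow to the right and rows downward; lengths in m; the calibration is good to about 2 mm. A picture is of the moment at which its call begins.
- hand_in(): hands the job in, once; it reports no verdict.
The state is a dict: "t": time; "q": joint angles; "joint_vel": joint speeds; "joint_torque": joint torques, N m; "eef_pos": TCP position; "tool_rot": TCP orientation; "contact_force": force on the tool from outside, world axes, zero at the start; "torque": the same for the moment, N m; "gripper_width": opening from 0.0 (shut) to 1.0 (fully open).
Only numpy, scipy, OpenCV 4.12 (cv2) and the standard library are available. Lean on these libraries where they do the work, as an engineer would, in place of code of your own. Each camera call takes 0.05 s, during which the arm holds its last target. There are 200 camera calls.

TASK

Someone left an orange plate standing on the shut lid of the blue parts box: first, with the lid still shut, stand it on edge in the empty rack slot with the green end markers, about midway between the markers, and let go of it. Then lift the lid and hold it still at 50 degrees open so that a colleague can look in; it falls shut if released, so finish while the gripper is still holding it there. Leave the two grey plates, the screwdriver and the jar as they are.

Things in the scene. Friction and masses are not known exactly. Their poses are not given: they have to be found in the camera images.
- plate: orange plastic plate, 14 mm thick (its x) x 100 mm long (its y) x 80 mm tall (its z), 0.1 to 0.2 kg, loose, with three black discs on each face. Starts standing on its long edge on the shut lid, underside at z = 0.108 m. Origin: centre of its lower edge. Easily pinched across its thickness from above.
- marker: pair of green end markers on the rack's free slot, each 22 mm wide (x) x 6 mm (y) x 45 mm tall, fixed, centred 68 mm either side of the origin along y, their tops 37 mm above the origin. Origin: centre of the slot's floor, 8 mm above the table. Its y axis runs along the slot, its x axis across it, z up.
- rack: aluminium rack fixed to the table, 170 (x) x 130 (y) x 40 mm tall, base 8 mm thick. Three slots run along its y, centres at x = -56, 0, +56 mm, each 22 mm wide between walls 7 mm thick, 120 mm long, standing 32 mm above the slot floor; ends open. Two hold grey plates, the third is free and green-marked. Origin: centre of its underside.
- box: blue open plastic parts box full of orange connectors, fixed to the table, 180 (x) x 220 (y) x 100 mm tall, with a grey lid on top. Origin: centre of its underside. Its -x side is the front (handle side), the hinge is along its +x top edge.
- lid (a joint): opening angle of the grey lid in rad: 0 = shut (level), 0.873 = 50 degrees, stops at 1.75. Lid panel 180 x 220 x 8 mm, about 0.3 to 0.55 kg, nearly free hinge with no stay: it falls shut when let go below about 90 degrees. Shut, its underside is at z = 0.100 m and its top at z = 0.108 m.
- lid_bar (a point): centre of the lid's handle: round red bar, 12 mm diameter, parallel to the hinge, its axis 40 mm in front of the lid's front edge, on two black arms (98 mm of free bar between them). 220 mm from the hinge line, 4 mm above it when shut (z = 0.104 m); moves with the lid, axes as the lid's. Can be pinched from above; turns between the fingers as the lid swings.
- lid_hinge (a point): middle of the lid's hinge line, at the top of the box's +x wall, z = 0.100 m, fixed; the line runs along the box's y. The bar rises and swings towards the box's +x as the lid opens.
- grey_a: grey plate, same shape as the orange one, standing in a slot of the rack, its top 88 mm above the table; leave alone. Origin: centre of its lower edge.
- grey_b: second grey plate, same shape, standing in another slot of the rack; leave alone. Origin: centre of its lower edge.
- screwdriver: red-handled screwdriver about 170 mm long lying on the table along its x; leave alone.
- jar: white jar with black lid, 52 mm in diameter, 70 mm tall, on the table; leave alone. Origin: centre of its underside.
Mind the look-alikes: they are no part of the job. Of the things like the plate, leave any that is yellow; of the rest the smaller one is meant.

How it is judged:
On the way:
1. the orange plate stands on edge in the green-marked slot, let go of, while the lid is still shut (x of plate in the frame of marker between -0.008 and 0.008 m and y of plate in the frame of marker between -0.025 and 0.025 m and z of plate in the frame of marker between -0.006 and 0.006 m and angle between plate's own z axis and vertical below 0.3 rad and angle between the x axis of plate and the x axis of marker, either way round below 0.3 rad and contact force between the fingers and plate below 0.1 N and linear speed of plate below 0.02 m/s and value of joint lid below 0.1 rad), for 0.2 s.
At the end, for the whole second after the job is handed in: Still holding: lid at 50 (+-6) degrees, still, carried by the fingers (over 0.5 N), no loose thing against box or lid; orange plate released on the floor of the marked slot (8 mm across, 25 mm along, 6 mm in height; upright and in line within 0.3 rad) (x of plate in the frame of marker between -0.008 and 0.008 m and y of plate in the frame of marker between -0.025 and 0.025 m and z of plate in the frame of marker between -0.006 and 0.006 m and angle between plate's own z axis and vertical below 0.3 rad and angle between the x axis of plate and the x axis of marker, either way round below 0.3 rad and contact force between the fingers and plate below 0.1 N and linear speed of plate below 0.02 m/s and value of joint lid between 0.768 and 0.978 rad and velocity of joint lid between -0.05 and 0.05 rad/s and contact force between the fingers and box above 0.5 N and contact force between each of plate, grey_a, grey_b, screwdriver, jar and box below 0.1 N); the arm keeps its last pose, push and grip.
It fails at once if one of the two grey plates is moved more than 25 mm or tipped over (distance of grey_a from where it was at the start of the episode above 0.025 m or angle between grey_a's own z axis and vertical above 0.6 rad).
It fails at once if the other grey plate is moved more than 25 mm or tipped over (distance of grey_b from where it was at the start of the episode above 0.025 m or angle between grey_b's own z axis and vertical above 0.6 rad).
It fails at once if the screwdriver is moved more than 25 mm or tipped over (distance of screwdriver from where it was at the start of the episode above 0.025 m).
It fails at once if the jar is moved more than 25 mm or tipped over (distance of jar from where it was at the start of the episode above 0.025 m or angle between jar's own z axis and vertical above 0.6 rad).
It also fails if it takes over 64 s, if anything falls off the work surface, if the arm or the gripper's body presses on something with over 40 N, if the wrist force passes 120 N, or if a joint passes its speed limit or range.

## Working session

There is one attempt and no reset: what is moved stays moved. The work goes in short steps, Python scripts to look and compute and a tool call to move; the robot and the scene stay as the last step left them, time stands still between calls to the robot, and variables do not carry over. Pictures are saved under pics/ and viewed, about 8 in all and at most 12, crops included, and the job is handed in when it is done.

Besides the shell and the picture viewer there is one more tool, called in YAML: its name, and indented under it one key for each argument. play_rows: Moves the arm, as the interface text tells. Its arguments: {"type":"object","properties":{"increments":{"type":"array","items":{"type":"array"}},"gripper":{"type":"number"},"grip_force":{"type":"number"}},"required":["increments"]}

```bash
mkdir -p pics; ls; cat > h.py <<'E'
import numpy as np, cv2
from station import get_obs, read_camera, hand_in, grip_point_offset
def cloud(c):
    K,R,t=np.array(c["intrinsics"]),np.array(c["R"]),np.array(c["t"])
    z=c["range_z"]; v,u=np.mgrid[:z.shape[0],:z.shape[1]]
    P=np.stack([(u-K[0,2])/K[0,0]*z,(v-K[1,2])/K[1,1]*z,z],-1)
    W=(P-t)@R; W[z<=0]=np.nan
    return W
def save(n,img,s=1):
    cv2.imwrite(f"pics/{n}.png",cv2.resize(img[...,::-1],None,fx=s,fy=s,interpolation=cv2.INTER_CUBIC))
E
python3 - <<'E'
from h import *
o=get_obs(); print(o, grip_point_offset)
a=read_camera("top");b=read_camera("side")
np.save("top.npy",a,allow_pickle=True);np.save("side.npy",b,allow_pickle=True)
for c in(a,b): print(c["intrinsics"],c["R"],c["t"])
save("both",np.vstack([a["color"],b["color"]]),0.75)
save("top",a["color"],1.25)
E
```

```text
pics
{'t': 0.0, 'q': array([-1.28607881,  0.47778216,  0.02231812,  1.55644134, -0.0114876 ,
        1.1092703 , -0.08309524]), 'joint_vel': array([ 0.00165333, -0.00101297,  0.00058592,  0.00147147,  0.00250144,
        0.00052049,  0.00064163]), 'joint_torque': array([ 7.23651337e-04, -5.96459091e+01,  1.60765573e+00, -2.81192422e+01,
        1.24157500e-02,  9.33847041e-03,  8.92821731e-06]), 'eef_pos': array([0.2581677 , 0.62305343, 0.23034158]), 'tool_rot': array([-0.58756462,  0.58833693,  0.39233367, -0.39332145]), 'contact_force': array([-0.5832596 ,  0.2815535 , -0.33840788]), 'torque': array([0.03836993, 0.06360839, 0.03701466]), 'gripper_width': 1.0011114226767273} 0.0187
[[469.44230977   0.         320.42744175]
 [  0.         469.44230977 200.50542667]
 [  0.           0.           1.        ]] [[ 0.01002931 -0.99983659 -0.01504005]
 [-0.98984504 -0.007794   -0.1419368 ]
 [ 0.14179638  0.01631085 -0.98976146]] [-0.02851482  0.54588841  0.96681668]
[[447.14735459   0.         317.78395422]
 [  0.         447.14735459 200.48250455]
 [  0.           0.           1.        ]] [[-0.99577224 -0.09151254 -0.00794345]
 [-0.05311597  0.64419967 -0.7630108 ]
 [ 0.07494222 -0.75936305 -0.64633693]] [0.54213709 0.11583886 0.90466467]
```

View pics/both.png

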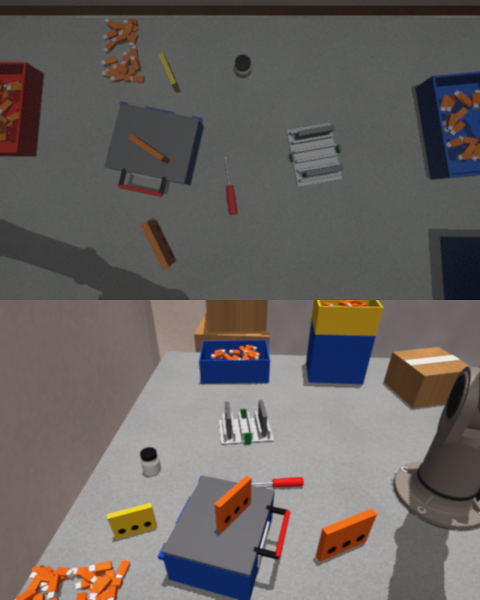

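The top view (full-resolution pixels) shows three candidates: the orange plate on the lid at about (198,197), a larger orange one on the table at (210,325), and a yellow one at (225,95). I choose the one on the lid. The rack's green markers are at about (390,208) and (452,198), and the red bar is at about (188,252).

```bash
cat > m.py <<'E'
from h import *
def line(P):
    m=P.mean(0); u,s,vt=np.linalg.svd(P-m,full_matrices=False); return m,vt[0]
def rect(P): return cv2.minAreaRect((P[:,:2]*1000).astype(np.float32))
E
python3 - <<'E'
from m import *
from scipy.spatial.transform import Rotation as Ro
a=np.load("top.npy",allow_pickle=True).item(); b=np.load("side.npy",allow_pickle=True).item()
q=get_obs()["tool_rot"]; print(Ro.from_quat([q[1],q[2],q[3],q[0]]).as_matrix().round(3))
for n,c in(("top",a),("side",b)):
    W=cloud(c); h=cv2.cvtColor(c["color"],cv2.COLOR_RGB2HSV); H,S,V=h[...,0],h[...,1],h[...,2]
    z=W[...,2]
    ms={"orange_hi":(H>3)&(H<20)&(S>120)&(z>0.15)&(z<.22),"orange_top":(H>3)&(H<20)&(S>120)&(z>0.182)&(z<.195),
     "orange_tab":(H>3)&(H<20)&(S>120)&(z>0.07)&(z<.15),
     "green":(H>45)&(H<90)&(S>80)&(V>25),"red_bar":((H<4)|(H>174))&(S>120)&(z>0.085)&(z<.13),
     "lid":(S<60)&(z>.1)&(z<.118),"blue":(H>100)&(H<130)&(S>120)&(z>.08)&(z<.11),
     "rack":(S<60)&(z>.032)&(z<.05),"greytop":(S<60)&(z>.08)&(z<.096)}
    for k,m in ms.items():
        nn,L,st,_=cv2.connectedComponentsWithStats(m.astype(np.uint8))
        for i in range(1,nn):
            if st[i,4]<12: continue
            P=W[L==i]; mm,d=line(P); 
            print(n,k,st[i].tolist(),"c",mm.round(4),"d",d.round(3),"rect",[np.round(x,1) for x in rect(P)], "z",np.percentile(P[:,2],[5,50,95]).round(3))
save("crop",np.hstack([cv2.resize(a["color"][120:270,130:280],(400,400)),cv2.resize(b["color"][220:370,220:370],(400,400))]))
E
```

```text
[[ 0.383 -0.    -0.924]
 [ 0.924 -0.002  0.383]
 [-0.002 -1.    -0.   ]]
top orange_hi [171, 179, 52, 37, 439] c [0.53   0.2026 0.1846] d [-0.549 -0.833 -0.062] rect [array([531.8, 205.7]), array([100.2,  13.8]), np.float64(56.4)] z [0.171 0.186 0.189]
top orange_top [171, 179, 48, 35, 400] c [0.5316 0.2052 0.1863] d [-0.551 -0.834  0.003] rect [array([531.9, 206. ]), array([99.4, 13.8]), np.float64(56.5)] z [0.184 0.186 0.189]
top orange_tab [14, 111, 16, 10, 64] c [0.7214 0.6169 0.0734] d [-0.173 -0.942  0.287] rect [array([719.7, 615.2]), array([45.5, 18.6]), np.float64(85.3)] z [0.07  0.072 0.086]
top orange_tab [0, 113, 5, 9, 34] c [0.7152 0.6586 0.0774] d [-0.85   0.196 -0.489] rect [array([714.6, 658.7]), array([ 5.8, 16.8]), np.float64(83.7)] z [0.071 0.079 0.082]
top orange_tab [606, 124, 34, 18, 345] c [ 0.6854 -0.6477  0.0901] d [-0.007 -1.    -0.004] rect [array([ 684.9, -647.4]), array([35.7, 63. ]), np.float64(3.8)] z [0.085 0.09  0.095]
top orange_tab [588, 128, 15, 15, 140] c [ 0.6837 -0.5924  0.0779] d [-0.892  0.452 -0.015] rect [array([ 683. , -595.9]), array([31.5
[... 7306 characters left out ...]
rect [array([289.4, 198.2]), array([130.3,  20.3]), np.float64(29.1)] z [0.073 0.102 0.105]
side green [321, 145, 7, 12, 72] c [ 0.5545 -0.3004  0.0302] d [-0.123 -0.012 -0.992] rect [array([ 555.2, -299.4]), array([16.1,  8.3]), np.float64(11.2)] z [0.012 0.031 0.045]Traceback (most recent call last):
  File "<stdin>", line 17, in <module>
  File "m.py", line 3, in line
    m=P.mean(0); u,s,vt=np.linalg.svd(P-m,full_matrices=False); return m,vt[0]
                        ~~~~~~~~~~~~~^^^^^^^^^^^^^^^^^^^^^^^^^
    u, s, vh = gufunc(a, signature=signature)
               ~~~~~~^^^^^^^^^^^^^^^^^^^^^^^^
    raise LinAlgError("SVD did not converge")
numpy.linalg.LinAlgError: SVD did not converge
```

```bash
python3 - <<'E'
from h import *
a=np.load("top.npy",allow_pickle=True).item(); b=np.load("side.npy",allow_pickle=True).item()
save("crop",np.hstack([cv2.resize(a["color"][130:280,135:285],(400,400)),cv2.resize(b["color"][220:370,220:370],(400,400))]))
E
```

```text
(no output)
```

View pics/crop.png

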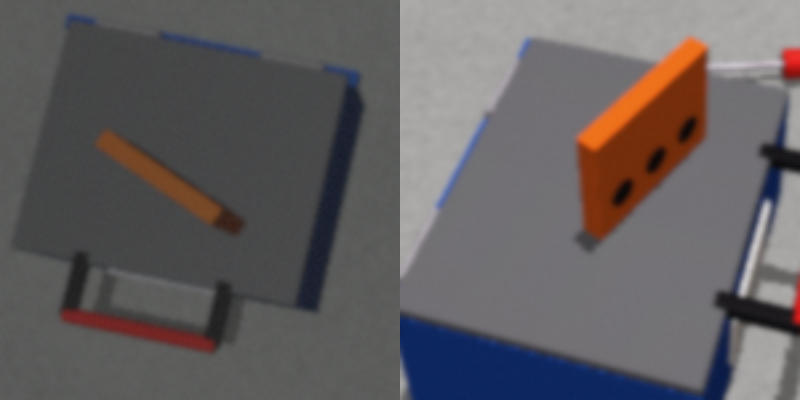

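play_rows:
  increments:
    - [[-0.0175,-0.00125,-0.0258],[0,0,0]]
    - [[-0.0175,-0.00125,-0.0258],[0,0,0]]
    - [[-0.0175,-0.00125,-0.0258],[0,0,0]]
    - [[-0.0175,-0.00125,-0.0258],[0,0,0]]
    - [[-0.0175,-0.00125,-0.0258],[0,0,0]]
    - [[-0.0175,-0.00125,-0.0258],[0,0,0]]
    - [[-0.0175,-0.00125,-0.0258],[0,0,0]]
    - [[-0.0175,-0.00125,-0.0258],[0,0,0]]
    - [[-0.0175,-0.00125,-0.0258],[0,0,0]]
    - [[-0.0175,-0.00125,-0.0258],[0,0,0]]
    - [[-0.0175,-0.00125,-0.0258],[0,0,0]]
    - [[-0.0175,-0.00125,-0.0258],[0,0,0]]
    - [[-0.0175,-0.00125,-0.0258],[0,0,0]]
    - [[-0.0175,-0.00125,-0.0258],[0,0,0]]
    - [[-0.0175,-0.00125,-0.0258],[0,0,0]]
    - [[-0.0175,-0.00125,-0.0258],[0,0,0]]
    - [[0,0,0],[0,0,0]]
    - [[0,0,0],[0,0,0]]
  gripper: 0.06

```text
t: 1.6
eef_pos: [0.5333, 0.2046, 0.251]
tool_rot: [-0.589, 0.589, 0.391, -0.392]
contact_force: [-1.3, 0.6, -0.3]
gripper_width: 0.705
```

play_rows:
  increments:
    - [[0,0,0],[0,5.94,0]]
    - [[0,0,0],[0,5.94,0]]
    - [[0,0,0],[0,5.94,0]]
    - [[0,0,0],[0,5.94,0]]
    - [[0,0,0],[0,5.94,0]]
    - [[0,0,0],[0,5.94,0]]
    - [[0,0,0],[0,5.94,0]]
    - [[0,0,0],[0,5.94,0]]
    - [[0,0,0],[0,5.94,0]]
    - [[0,0,0],[0,5.94,0]]
    - [[0,0,0],[0,5.94,0]]
    - [[0,0,0],[0,5.94,0]]
    - [[0,0,0],[0,5.94,0]]
    - [[0,0,0],[0,5.94,0]]
    - [[0,0,0],[0,5.94,0]]
    - [[0,0,0],[0,5.94,0]]
    - [[0,0,0],[0,5.94,0]]
    - [[0,0,0],[0,0,0]]
    - [[0,0,0],[0,0,0]]

```text
t: 3.18
eef_pos: [0.5317, 0.2083, 0.251]
tool_rot: [-0.678, 0.678, -0.202, 0.202]
contact_force: [0.2, -0.3, -0.2]
gripper_width: 0.702
```

The crop shows the 14 × 100 mm orange plate standing on the grey lid, with a red handle below it at crop (140,330). The other orange plate measured 127 mm long, so this is the right one. Next I descend and pinch it.

play_rows:
  increments:
    - [[0,0.0085,0],[0,0,0]]
    - [[0,0.0085,0],[0,0,0]]
    - [[0,0.0085,0],[0,0,0]]
    - [[0,0.0085,0],[0,0,0]]
    - [[0,0.0085,0],[0,0,0]]
    - [[0,0.0085,0],[0,0,0]]
    - [[0,0.0085,0],[0,0,0]]
    - [[0,0.0085,0],[0,0,0]]
    - [[0,0.0085,0],[0,0,0]]
    - [[0,0.0085,0],[0,0,0]]
    - [[0,0.0085,0],[0,0,0]]
    - [[0,0.0085,0],[0,0,0]]
    - [[0,0,0],[0,0,0]]
    - [[0,0,0],[0,0,0]]

```text
t: 4.35
eef_pos: [0.5323, 0.2068, 0.1488]
tool_rot: [-0.677, 0.677, -0.204, 0.203]
contact_force: [-0.6, -0.1, 0.4]
gripper_width: 0.701
```

play_rows:
  increments:
    - [[0,0,0],[0,0,0]]
    - [[0,0,0],[0,0,0]]
    - [[0,0,0],[0,0,0]]
    - [[0,0,0],[0,0,0]]
    - [[0,0,0],[0,0,0]]
    - [[0,0,0],[0,0,0]]
    - [[0,0,0],[0,0,0]]
    - [[0,0,0],[0,0,0]]
    - [[0,0,0],[0,0,0]]
    - [[0,0,0],[0,0,0]]
  gripper: 0
  grip_force: 40

```text
t: 5.18
eef_pos: [0.5328, 0.2071, 0.1497]
tool_rot: [0.677, -0.677, 0.204, -0.204]
contact_force: [-0.6, 0.9, 5.9]
gripper_width: 0.157
```

```bash
python3 - <<'E'
from h import *
print(get_obs()["eef_pos"],get_obs()["gripper_width"])
b=read_camera("side"); save("grasp",b["color"][170:400,180:440],2)
E
```

```text
[0.53282307 0.20707022 0.14974303] 0.15675217420337237
```

View pics/grasp.png

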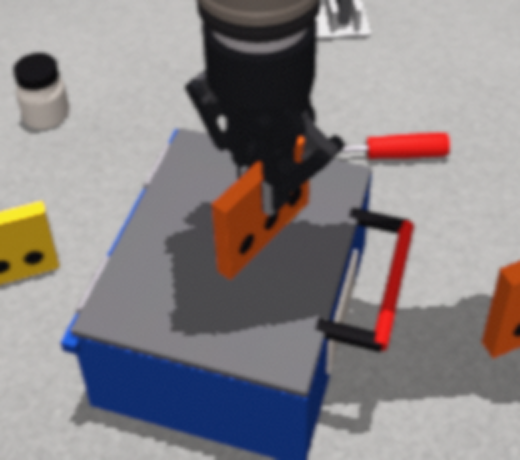

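play_rows:
  increments:
    - [[0,-0.003,0],[0,0,0]]
    - [[0,-0.006,0],[0,0,0]]
    - [[0,-0.01,0],[0,0,0]]
    - [[0,-0.01,0],[0,0,0]]
    - [[0,-0.01,0],[0,0,0]]
    - [[0,-0.01,0],[0,0,0]]
    - [[0,-0.01,0],[0,0,0]]
    - [[0,-0.01,0],[0,0,0]]
    - [[0,-0.006,0],[0,0,0]]
    - [[0,-0.005,0],[0,0,0]]
    - [[0,0,0],[0,0,0]]

```text
t: 6.15
eef_pos: [0.5331, 0.2071, 0.2305]
tool_rot: [0.678, -0.677, 0.203, -0.204]
contact_force: [0.2, 0.9, -1.7]
gripper_width: 0.156
```

play_rows:
  increments:
    - [[0.0067,0,-0.0097],[0,0,0]]
    - [[0.0133,0,-0.0193],[0,0,0]]
    - [[0.0133,0,-0.0193],[0,0,0]]
    - [[0.0133,0,-0.0193],[0,0,0]]
    - [[0.0133,0,-0.0193],[0,0,0]]
    - [[0.0133,0,-0.0193],[0,0,0]]
    - [[0.0133,0,-0.0193],[0,0,0]]
    - [[0.0133,0,-0.0193],[0,0,0]]
    - [[0.0133,0,-0.0193],[0,0,0]]
    - [[0.0133,0,-0.0193],[0,0,0]]
    - [[0.0133,0,-0.0193],[0,0,0]]
    - [[0.0133,0,-0.0193],[0,0,0]]
    - [[0.0133,0,-0.0193],[0,0,0]]
    - [[0.0133,0,-0.0193],[0,0,0]]
    - [[0.0133,0,-0.0193],[0,0,0]]
    - [[0.0133,0,-0.0193],[0,0,0]]
    - [[0.0133,0,-0.0193],[0,0,0]]
    - [[0.0133,0,-0.0193],[0,0,0]]
    - [[0.0133,0,-0.0193],[0,0,0]]
    - [[0.0067,0,-0.0097],[0,0,0]]

```text
t: 7.82
eef_pos: [0.5392, -0.2426, 0.2289]
tool_rot: [-0.676, 0.677, -0.205, 0.205]
contact_force: [-0.6, -0.4, -1.8]
gripper_width: 0.16
```

play_rows:
  increments:
    - [[0,0,0],[0,-2,0]]
    - [[0,0,0],[0,-4,0]]
    - [[0,0,0],[0,-4,0]]
    - [[0,0,0],[0,-4,0]]
    - [[0,0,0],[0,-4,0]]
    - [[0,0,0],[0,-4,0]]
    - [[0,0,0],[0,-4,0]]
    - [[0,0,0],[0,-4,0]]
    - [[0,0,0],[0,-4,0]]
    - [[0,0,0],[0,-4,0]]
    - [[0,0,0],[0,-4,0]]
    - [[0,0,0],[0,-2,0]]
    - [[0,0,0],[0,0,0]]
    - [[0,0,0],[0,0,0]]
    - [[0,0,0],[0,0,0]]

```text
t: 9.07
eef_pos: [0.5407, -0.2384, 0.229]
tool_rot: [0.704, -0.704, -0.064, 0.065]
contact_force: [-0.1, -0.9, -1.2]
gripper_width: 0.16
```

```bash
python3 - <<'E'
from m import *
o=get_obs(); print(o["t"],o["eef_pos"],o["tool_rot"],o["gripper_width"])
for n in("top","side"):
    c=read_camera(n); W=cloud(c); h=cv2.cvtColor(c["color"],cv2.COLOR_RGB2HSV); z=W[...,2]
    m=(h[...,0]>3)&(h[...,0]<20)&(h[...,1]>120)&(z>.1)&(z<.3)&(abs(W[...,1]+.24)<.1)&(abs(W[...,0]-.54)<.1)
    P=W[m]; print(n,len(P),rect(P),np.percentile(P[:,2],[1,50,99])) if len(P)>10 else 0
    save("hold_"+n,c["color"][100:300,340:500] if n=="top" else c["color"][60:260,230:430],3)
    # cross-section along slot of rack: where rack/plate
E
```

```text
9.0667 [ 0.54067561 -0.23839127  0.22898974] [ 0.704281   -0.70406164 -0.06414293  0.06458455] 0.15951375039634294
top 295 ((534.7106323242188, -210.39950561523438), (14.205646514892578, 42.706302642822266), 10.599079132080078) [0.21432422 0.26547187 0.2694383 ]
side 459 ((539.111328125, -234.43702697753906), (94.31388854980469, 58.42498779296875), 71.35154724121094) [0.19131638 0.2569937  0.29512976]
```

View pics/hold_side.png

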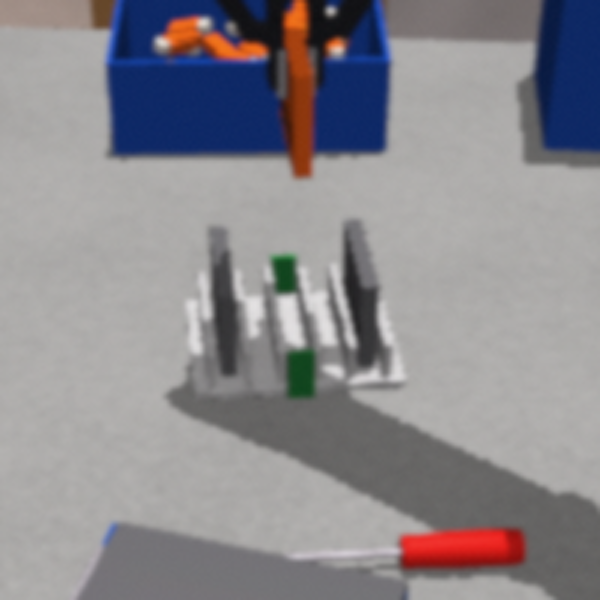

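The side crop shows the plate held upright above the free slot at crop (300,100), with the green markers at (285,272) and (300,372). The across-slot error is about 1 to 1.5 mm, so I correct that and lower.

play_rows:
  increments:
    - [[0.0013,0.005,0],[0,0,0]]
    - [[0,0.01,0],[0,0,0]]
    - [[0,0.01,0],[0,0,0]]
    - [[0,0.01,0],[0,0,0]]
    - [[0,0.01,0],[0,0,0]]
    - [[0,0.01,0],[0,0,0]]
    - [[0,0.01,0],[0,0,0]]
    - [[0,0.01,0],[0,0,0]]
    - [[0,0.01,0],[0,0,0]]
    - [[0,0.01,0],[0,0,0]]
    - [[0,0.01,0],[0,0,0]]
    - [[0,0.01,0],[0,0,0]]
    - [[0,0.01,0],[0,0,0]]
    - [[0,0.01,0],[0,0,0]]
    - [[0,0.007,0],[0,0,0]]
    - [[0,0,0],[0,0,0]]
    - [[0,0,0],[0,0,0]]

```text
t: 10.58
eef_pos: [0.5421, -0.2382, 0.0869]
tool_rot: [0.704, -0.704, -0.065, 0.065]
contact_force: [0.4, -0.6, -1.0]
gripper_width: 0.159
```

play_rows:
  increments:
    - [[0,0.006,0],[0,0,0]]
    - [[0,0.006,0],[0,0,0]]
    - [[0,0.006,0],[0,0,0]]
    - [[0,0.006,0],[0,0,0]]
    - [[0,0.004,0],[0,0,0]]
    - [[0,0.004,0],[0,0,0]]
    - [[0,0,0],[0,0,0]]
    - [[0,0,0],[0,0,0]]

```text
t: 11.25
eef_pos: [0.5422, -0.2382, 0.055]
tool_rot: [0.704, -0.704, -0.065, 0.065]
contact_force: [0.3, -0.2, -1.8]
gripper_width: 0.161
```

play_rows:
  increments:
    - [[0,0.002,0],[0,0,0]]
    - [[0,0.002,0],[0,0,0]]
    - [[0,0.001,0],[0,0,0]]
    - [[0,0,0],[0,0,0]]
    - [[0,0,0],[0,0,0]]

```text
t: 11.67
eef_pos: [0.5423, -0.2383, 0.0503]
tool_rot: [0.704, -0.704, -0.065, 0.065]
contact_force: [-0.7, -0.7, -1.4]
gripper_width: 0.163
```

```bash
python3 - <<'E'
from m import *
o=get_obs(); print(o["eef_pos"],o["contact_force"])
c=read_camera("side"); save("slot",c["color"][100:220,270:390],4)
E
```

```text
[ 0.54227996 -0.23825048  0.05028736] [-0.67602886 -0.72530832 -1.44787607]
```

View pics/slot.png

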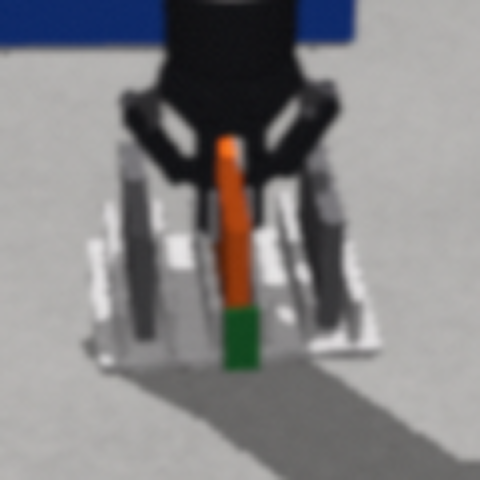

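The plate stands in the marked slot, directly behind the near green marker at (240,340), with a grey plate on each side. I release it with a small opening.

play_rows:
  increments:
    - [[0,0.0008,0],[0,0,0]]
    - [[0,0,0],[0,0,0]]
    - [[0,0,0],[0,0,0]]

```text
t: 11.97
eef_pos: [0.5425, -0.2383, 0.0498]
tool_rot: [-0.704, 0.704, 0.065, -0.065]
contact_force: [-0.6, 0.1, 1.6]
gripper_width: 0.159
```

play_rows:
  increments:
    - [[0,0,0],[0,0,0]]
    - [[0,0,0],[0,0,0]]
    - [[0,0,0],[0,0,0]]
    - [[0,0,0],[0,0,0]]
    - [[0,0,0],[0,0,0]]
    - [[0,0,0],[0,0,0]]
    - [[0,0,0],[0,0,0]]
    - [[0,0,0],[0,0,0]]
  gripper: 0.034

```text
t: 12.63
eef_pos: [0.5423, -0.2383, 0.0495]
tool_rot: [-0.704, 0.704, 0.065, -0.065]
contact_force: [1.0, -0.2, -0.2]
gripper_width: 0.399
```

play_rows:
  increments:
    - [[0,-0.004,0],[0,0,0]]
    - [[0,-0.008,0],[0,0,0]]
    - [[0,-0.012,0],[0,0,0]]
    - [[0,-0.015,0],[0,0,0]]
    - [[0,-0.015,0],[0,0,0]]
    - [[0,-0.015,0],[0,0,0]]
    - [[0,-0.02,0],[0,0,0]]
    - [[0,-0.02,0],[0,0,0]]
    - [[0,-0.02,0],[0,0,0]]
    - [[0,-0.02,0],[0,0,0]]
    - [[0,0,0],[0,0,0]]
    - [[0,0,0],[0,0,0]]

```text
t: 13.63
eef_pos: [0.5431, -0.2387, 0.2007]
tool_rot: [-0.704, 0.704, 0.066, -0.063]
contact_force: [0.2, 0.3, -1.0]
gripper_width: 0.398
```

```bash
python3 - <<'E'
from m import *
o=get_obs(); print(o["eef_pos"],o["tool_rot"],o["contact_force"])
s=np.array([.5417,-.2385]);d=np.array([-.184,.983]);nn=np.array([.983,.184])
for n in("top","side"):
    c=read_camera(n); W=cloud(c); h=cv2.cvtColor(c["color"],cv2.COLOR_RGB2HSV); z=W[...,2]
    k=(h[...,0]>3)&(h[...,0]<20)&(h[...,1]>120)&(abs(W[...,1]+.24)<.1)&(abs(W[...,0]-.54)<.06)
    m=k&(z>.08)&(z<.1)
    P=W[m]; r=rect(P); print(n,len(P),r,np.percentile(P[:,2],[5,50,95])); e=np.array(r[0])/1000-s; print("across,along",e@nn,e@d)
    # red bar
    P=W[((h[...,0]<4)|(h[...,0]>174))&(h[...,1]>120)&(z>.09)&(z<.12)&(abs(W[...,1]-.24)<.1)&(abs(W[...,0]-.43)<.05)]
    print("bar",len(P),rect(P),np.median(P[:,2]))
    if n=="side": save("placed",c["color"][100:220,270:390],4)
E
```

```text
[ 0.54309946 -0.23868922  0.20070024] [-0.70377873  0.70449642  0.06600137 -0.06343585] [ 0.21224873  0.30923017 -1.04632605]
top 240 ((539.4971313476562, -230.02554321289062), (12.99821662902832, 81.25968170166016), 10.666360855102539) [0.08339922 0.08729686 0.08988648]
across,along -0.0006061198364257915 0.00873571885375976
bar 292 ((429.6869201660156, 239.14129638671875), (117.27691650390625, 9.997273445129395), 79.0732650756836) 0.1078451951353923
side 150 ((543.92333984375, -234.4649658203125), (13.749114990234375, 98.53858184814453), 10.148213386535645) [0.08259476 0.0870138  0.08883356]
across,along 0.0029279893554687514 0.0035573440673827917
bar 479 ((431.1226806640625, 242.69729614257812), (118.61013793945312, 12.701684951782227), 79.71969604492188) 0.10864549973509377
```

View pics/placed.png

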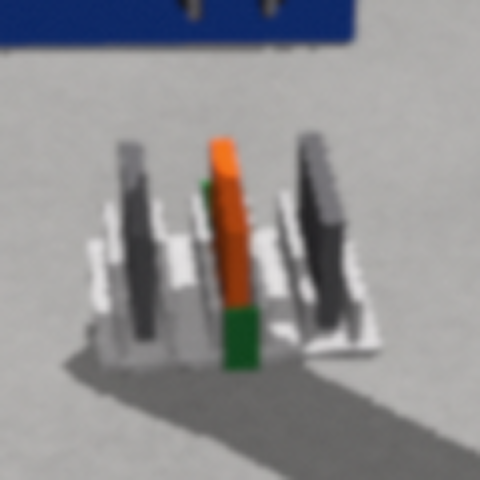

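The plate is released and upright in the slot at (230,230), with both grey plates unmoved. Top view puts it within 1 mm across and 9 mm along; side view gives 3 mm and 4 mm. Now for the bar.

play_rows:
  increments:
    - [[-0.0015,0,0.0307],[0,0,0]]
    - [[-0.0015,0,0.0307],[0,0,0]]
    - [[-0.0015,0,0.0307],[0,0,0]]
    - [[-0.0015,0,0.0307],[0,0,0]]
    - [[-0.0015,0,0.0307],[0,0,0]]
    - [[-0.0015,0,0.0307],[0,0,0]]
    - [[-0.0015,0,0.0307],[0,0,0]]
    - [[-0.0015,0,0.0307],[0,0,0]]
    - [[-0.0015,0,0.0307],[0,0,0]]
    - [[-0.0015,0,0.0307],[0,0,0]]
    - [[-0.0015,0,0.0307],[0,0,0]]
    - [[-0.0015,0,0.0307],[0,0,0]]
    - [[-0.0015,0,0.0307],[0,0,0]]
    - [[-0.0015,0,0.0307],[0,0,0]]
    - [[-0.0015,0,0.0307],[0,0,0]]
    - [[-0.0015,0,0.0307],[0,0,0]]

```text
t: 15.07
eef_pos: [0.4278, 0.2413, 0.1977]
tool_rot: [-0.704, 0.705, 0.064, -0.065]
contact_force: [0.2, -0.5, -0.5]
gripper_width: 0.401
```

play_rows:
  increments:
    - [[0,0,0],[0,5.4,0]]
    - [[0,0,0],[0,5.4,0]]
    - [[0,0,0],[0,5.4,0]]
    - [[0,0,0],[0,5.3,0]]
    - [[0,0,0],[0,0,0]]
    - [[0,0,0],[0,0,0]]
    - [[0,0,0],[0,0,0]]

```text
t: 15.65
eef_pos: [0.4287, 0.2401, 0.198]
tool_rot: [-0.704, 0.704, -0.067, 0.067]
contact_force: [-0.0, -0.3, 0.3]
gripper_width: 0.398
```

```bash
python3 - <<'E'
from h import *
o=get_obs(); print(o["eef_pos"],o["tool_rot"],o["q"].round(2))
a=np.hstack([cv2.resize(read_camera(n)["color"][s],(400,400)) for n,s in(("top",np.s_[150:300,120:270]),("side",np.s_[190:390,250:450]))])
save("bar",a)
E
```

```text
[0.42874975 0.24011287 0.19804345] [-0.70368669  0.70421041 -0.06700789  0.06650324] [-0.89  0.22  0.3   2.04 -0.08  0.9  -0.74]
```

View pics/bar.png

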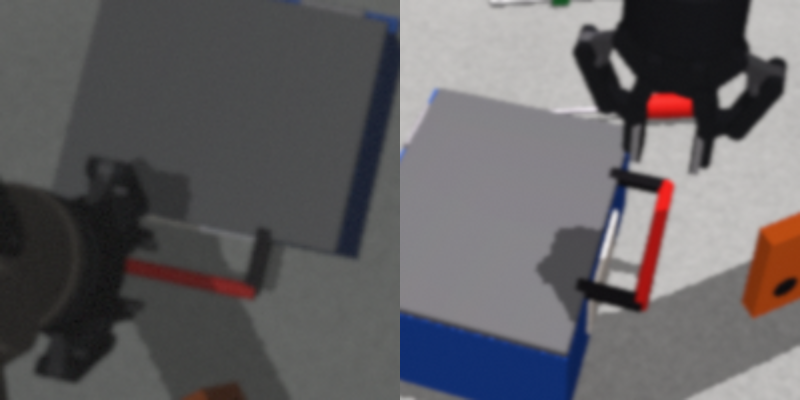

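The fingers straddle the red bar: it runs between them at (190,280) in the left crop, and in the right crop it spans (640,300) to (665,190). I descend in two stages.

play_rows:
  increments:
    - [[0.001,0.008,0],[0,0,0]]
    - [[0,0.008,0],[0,0,0]]
    - [[0,0.008,0],[0,0,0]]
    - [[0,0.008,0],[0,0,0]]
    - [[0,0.008,0],[0,0,0]]
    - [[0,0.008,0],[0,0,0]]
    - [[0,0.008,0],[0,0,0]]
    - [[0,0.008,0],[0,0,0]]
    - [[0,0.008,0],[0,0,0]]
    - [[0,0.008,0],[0,0,0]]
    - [[0,0.005,0],[0,0,0]]
    - [[0,0,0],[0,0,0]]

```text
t: 16.75
eef_pos: [0.4294, 0.2397, 0.1123]
tool_rot: [-0.703, 0.704, -0.068, 0.067]
contact_force: [-0.6, 0.1, 0.1]
gripper_width: 0.398
```

play_rows:
  increments:
    - [[0,0.004,0],[0,0,0]]
    - [[0,0.004,0],[0,0,0]]
    - [[0,0.004,0],[0,0,0]]
    - [[0,0.004,0],[0,0,0]]
    - [[0,0.004,0],[0,0,0]]
    - [[0,0.004,0],[0,0,0]]
    - [[0,0,0],[0,0,0]]
    - [[0,0,0],[0,0,0]]

```text
t: 17.42
eef_pos: [0.4299, 0.24, 0.0893]
tool_rot: [-0.704, 0.704, -0.068, 0.068]
contact_force: [-0.5, -0.6, 0.1]
gripper_width: 0.4
```

play_rows:
  increments:
    - [[0,0,0],[0,0,0]]
    - [[0,0,0],[0,0,0]]
    - [[0,0,0],[0,0,0]]
    - [[0,0,0],[0,0,0]]
    - [[0,0,0],[0,0,0]]
    - [[0,0,0],[0,0,0]]
    - [[0,0,0],[0,0,0]]
    - [[0,0,0],[0,0,0]]
  gripper: 0
  grip_force: 40

```text
t: 18.08
eef_pos: [0.4299, 0.2403, 0.0897]
tool_rot: [0.704, -0.704, 0.068, -0.068]
contact_force: [-2.8, -0.3, 6.2]
gripper_width: 0.124
```

```bash
python3 -c "
import numpy as np
t=np.radians(np.linspace(0,50,21));x=.22*(1-np.cos(t))+.004*np.sin(t);z=.22*np.sin(t)-.004*(1-np.cos(t))
print([[[round(a,4),round(-b,4),0],[0,0,0]] for a,b in zip(np.diff(x),np.diff(z))])"
```

```text
[[[np.float64(0.0004), np.float64(-0.0096), 0], [0, 0, 0]], [[np.float64(0.0008), np.float64(-0.0096), 0], [0, 0, 0]], [[np.float64(0.0012), np.float64(-0.0095), 0], [0, 0, 0]], [[np.float64(0.0016), np.float64(-0.0095), 0], [0, 0, 0]], [[np.float64(0.002), np.float64(-0.0094), 0], [0, 0, 0]], [[np.float64(0.0025), np.float64(-0.0093), 0], [0, 0, 0]], [[np.float64(0.0029), np.float64(-0.0092), 0], [0, 0, 0]], [[np.float64(0.0033), np.float64(-0.009), 0], [0, 0, 0]], [[np.float64(0.0036), np.float64(-0.0089), 0], [0, 0, 0]], [[np.float64(0.004), np.float64(-0.0087), 0], [0, 0, 0]], [[np.float64(0.0044), np.float64(-0.0085), 0], [0, 0, 0]], [[np.float64(0.0048), np.float64(-0.0083), 0], [0, 0, 0]], [[np.float64(0.0051), np.float64(-0.0081), 0], [0, 0, 0]], [[np.float64(0.0055), np.float64(-0.0079), 0], [0, 0, 0]], [[np.float64(0.0058), np.float64(-0.0076), 0], [0, 0, 0]], [[np.float64(0.0061), np.float64(-0.0074), 0], [0, 0, 0]], [[np.float64(0.0065), np.float64(-0.0071), 0], [0, 0, 0]], [[np.float64(0.0068), np.float64(-0.0068), 0], [0, 0, 0]], [[np.float64(0.0071), np.float64(-0.0065), 0], [0, 0, 0]], [[np.float64(0.0073), np.float64(-0.0062), 0], [0, 0, 0]]]
```

play_rows:
  increments:
    - [[0.0002,-0.0048,0],[0,0,0]]
    - [[0.0002,-0.0048,0],[0,0,0]]
    - [[0.0008,-0.0096,0],[0,0,0]]
    - [[0.0012,-0.0095,0],[0,0,0]]
    - [[0.0016,-0.0095,0],[0,0,0]]
    - [[0.002,-0.0094,0],[0,0,0]]
    - [[0.0025,-0.0093,0],[0,0,0]]
    - [[0.0029,-0.0092,0],[0,0,0]]
    - [[0.0033,-0.009,0],[0,0,0]]
    - [[0.0036,-0.0089,0],[0,0,0]]
    - [[0,0,0],[0,0,0]]
    - [[0,0,0],[0,0,0]]

```text
t: 19.08
eef_pos: [0.4472, 0.2369, 0.1744]
tool_rot: [0.704, -0.704, 0.068, -0.067]
contact_force: [-6.7, 2.8, 1.4]
gripper_width: 0.121
```

play_rows:
  increments:
    - [[0.004,-0.0087,0],[0,0,0]]
    - [[0.0044,-0.0085,0],[0,0,0]]
    - [[0.0048,-0.0083,0],[0,0,0]]
    - [[0.0051,-0.0081,0],[0,0,0]]
    - [[0.0055,-0.0079,0],[0,0,0]]
    - [[0.0058,-0.0076,0],[0,0,0]]
    - [[0.0061,-0.0074,0],[0,0,0]]
    - [[0.0065,-0.0071,0],[0,0,0]]
    - [[0.0068,-0.0068,0],[0,0,0]]
    - [[0.0071,-0.0065,0],[0,0,0]]
    - [[0.0073,-0.0062,0],[0,0,0]]
    - [[0,0,0],[0,0,0]]
    - [[0,0,0],[0,0,0]]
    - [[0,0,0],[0,0,0]]

```text
t: 20.25
eef_pos: [0.5081, 0.2249, 0.2591]
tool_rot: [0.704, -0.704, 0.069, -0.066]
contact_force: [-17.5, -0.2, 19.2]
gripper_width: 0.122
```

```bash
python3 - <<'E'
from h import *
o=get_obs(); print(o["eef_pos"],o["contact_force"],o["gripper_width"])
ax=np.array([.982,-.19])
hinge=np.array([.4297,.2388])+.22*ax
vis=[]
for n in("side","top"):
    c=read_camera(n); W=cloud(c); h=cv2.cvtColor(c["color"],cv2.COLOR_RGB2HSV); z=W[...,2]
    u=(W[...,:2]-hinge)@ax; v=(W[...,:2]-hinge)@np.array([.19,.982])
    m=(h[...,1]<70)&(h[...,2]>60)*1&(u>-.11)&(u<-.02)&(abs(v)<.1)&(z>.12)&(z<.26)
    m=m.astype(bool)
    if m.sum()>20:
        X=np.c_[u[m],z[m]]; vx,vz,x0,z0=cv2.fitLine(X.astype(np.float32),cv2.DIST_HUBER,0,.01,.01).ravel()
        print(n,m.sum(),"lid deg",np.degrees(np.arctan(-vz/vx)),x0,z0)
    r=((h[...,0]<4)|(h[...,0]>174))&(h[...,1]>120)&(z>.2)&(z<.32)&(u<-.05)&(u>-.25)&(abs(v)<.1)
    if r.sum()>5:
        uu,zz=np.median(u[r]),np.median(z[r]); print("bar",r.sum(),uu,zz,np.degrees(np.arctan2(zz-.1,-uu)))
    vis.append(cv2.resize(c["color"][100:400,140:540] if n=="side" else c["color"][80:320,80:400],(400,300)))
save("open",np.hstack(vis))
E
```

```text
[0.50807615 0.22494661 0.25914882] [-17.47088477  -0.17778874  19.21682587] 0.12153745684015078
side 3104 lid deg 49.37835 -0.065677956 0.18926284
bar 365 -0.14036221466401563 0.27410208123769314 51.12401715346753
top 184 lid deg 49.34891 -0.0625022 0.1825204
bar 262 -0.14093504655617345 0.27286030904600755 50.80923356109993
```

View pics/open.png

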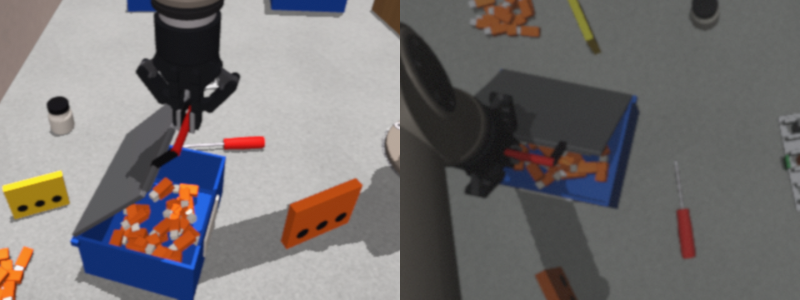

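The side view shows the lid open with the gripper on the bar at (185,125). The measured angle is 49.4°, but about 26 N is pushing outward from the hinge, so I ease the tool outward slightly.

play_rows:
  increments:
    - [[-0.0006,-0.0008,0],[0,0,0]]
    - [[-0.0006,-0.0008,0],[0,0,0]]
    - [[0,0,0],[0,0,0]]
    - [[0,0,0],[0,0,0]]
    - [[0,0,0],[0,0,0]]
    - [[0,0,0],[0,0,0]]

```text
t: 20.85
eef_pos: [0.5087, 0.2248, 0.2598]
tool_rot: [0.704, -0.704, 0.068, -0.067]
contact_force: [-8.1, 0.4, 7.1]
gripper_width: 0.124
```

play_rows:
  increments:
    - [[-0.0004,-0.0004,0],[0,0,0]]
    - [[0,0,0],[0,0,0]]
    - [[0,0,0],[0,0,0]]
    - [[0,0,0],[0,0,0]]
    - [[0,0,0],[0,0,0]]
    - [[0,0,0],[0,0,0]]
    - [[0,0,0],[0,0,0]]
    - [[0,0,0],[0,0,0]]

```text
t: 21.52
eef_pos: [0.5085, 0.2248, 0.2597]
tool_rot: [0.704, -0.704, 0.068, -0.068]
contact_force: [-6.3, 0.7, 5.9]
gripper_width: 0.122
```

```bash
python3 - <<'E'
from m import *
o=get_obs(); print(o["t"],o["eef_pos"],o["contact_force"],o["gripper_width"],abs(o["joint_vel"]).max())
ax=np.array([.982,-.19]); hinge=np.array([.4297,.2388])+.22*ax
for n in("side","top"):
    c=read_camera(n); W=cloud(c); h=cv2.cvtColor(c["color"],cv2.COLOR_RGB2HSV); z=W[...,2]
    u=(W[...,:2]-hinge)@ax; v=(W[...,:2]-hinge)@np.array([.19,.982])
    m=(h[...,1]<70)&(h[...,2]>60)&(u>-.11)&(u<-.02)&(abs(v)<.1)&(z>.12)&(z<.26)
    vx,vz,x0,z0=cv2.fitLine(np.c_[u[m],z[m]].astype(np.float32),cv2.DIST_HUBER,0,.01,.01).ravel()
    print(n,"lid deg",np.degrees(np.arctan(-vz/vx)))
    m=(h[...,0]>3)&(h[...,0]<20)&(h[...,1]>120)&(abs(W[...,1]+.24)<.1)&(abs(W[...,0]-.54)<.06)&(z>.08)&(z<.1)
    print("plate",rect(W[m]))
E
```

```text
21.5167 [0.50852566 0.22481241 0.25974037] [-6.25040739  0.66559826  5.92053698] 0.12222061833850716 0.0013610030411152435
side lid deg 49.57979
plate ((0.0, 0.0), (0.0, 0.0), 0.0)
top lid deg 49.556953
plate ((540.8214721679688, -238.94418334960938), (12.5350980758667, 99.5610122680664), 10.550573348999023)
```

```bash
python3 -c "
from station import hand_in; print(hand_in())"
```

```text
the job is handed in; nothing more can be done
None
```

I put the orange plate in the green-marked slot and let go of it while the lid was still shut. Then I raised the lid by its red bar, and the gripper was still holding it at about 50° when I handed in, at about 21.5 s of the 64 s allowed.

- **Lid:** the last check measured 49.6° from both cameras. The arm was still, and the wrist force was about 9 N. It had reached about 26 N at the end of the lift because the tool sat slightly too close to the hinge, so I eased it outward before handing in.
- **Plate:** the last top view put it about 1 mm off centre across the slot, under 1 mm along it and in line with it. Just after release the views disagreed slightly: the top view was partly blocked and read 9 mm along, and the side view read 3 mm across and 4 mm along. All of these are within the limits. In the final side view no part of the plate was found, probably because the arm was in the way, so the final plate check rests on the top camera alone.
- **Other items:** the grey plates looked undisturbed after the placing, and the screwdriver and jar looked undisturbed in the last picture. I judged these by eye and did not measure them.

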